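Load the seat tube in the sloped marking jig and mark it

ROBOT

A 7-joint arm with a two-finger parallel gripper is mounted at the origin on the work surface. World frame = base frame: x ahead of the robot, y to its left, z up, the work surface at z = 0. Lengths are in m, angles in rad, forces in N, time in s.
With the tool pointing down it reaches from about 0.375 to 0.925 m from the base axis. Payload 3.1 kg.
Tool frame: the origin (TCP) lies between the finger pads; the fingertips stand 19 mm ahead of it and the grasp point (between the pads) is the TCP; z points along the fingers, y is the line along which they close (so a half turn about z gives the same grasp; the last joint's range is limited). The gripper opens to 85 mm and grips with 20 to 120 N. Pads are 22 mm wide; open, the fingers measure 114 mm over their backs; the gripper's body (76 mm by 85 mm) begins 54 mm behind the grasp point. The pads swing forward as they close: fully open they stand 13 mm farther back than shut.
Start: joints at [1.132, 0.383, 0.044, 1.598, -0.018, 1.161, -0.05], TCP at [0.217, -0.613, 0.25] pointing down, gripper open.
Joint ranges: [-2.61, 2.61], [-0.41, 2.15], [-1.48, 1.57], [0, 2.5], [-1.57, 4.71], [0.05, 1.97], [-2.85, 2.85]. Speed limits (rad/s): [2.79, 2.79, 3.14, 3.14, 3.14, 3.14, 3.14].

INTERFACE

Orientations are given as a unit quaternion [x, y, z, w].
In Python, from cell import env gives the robot as it stands.
- The arm moves only by the shell command python3 inch.py 'ROWS'. ROWS is rows parted by semicolons, their numbers by spaces, 1 to 5 of them, each of 5 numbers: dx, dy, dz in m, then a turn about the tool's z in rad, then the finger opening in m; each row shifts and turns the commanded pose from where the row before left it, along the tool's axes as they then stand; what a row does not reach is not made up. A row lasts 1/12 s, in which the tool goes at most 0.0417 m and 0.125 rad, less where a joint would pass 70% of its speed; a pose out of reach is approached as far as the arm can. The fingers move at their own pace and stop on an object; the grip force is fixed at half the most. Time passes only in rows, so rows that do not move let the fingers close. It prints the time, the measured TCP pose, the force, the opening and the grip force at its end.
- env.sense(): the state, without advancing time (a new reading comes with each control period).
- env.get_image(name): name is "scene" or "top" or "wrist"; returns (picture, depth): 400x640x3 uint8, red, green, blue; 400x640 float32, m along the optical axis (not along the pixel's ray), 0 where there is no reading.
- env.calibration(name): a dict with "fx", "fy", "cx", "cy" (pixels), "k1" (the pictures are not rectified: a ray, as slopes to the right and down, at radius r is drawn at 1 + k1 r^2 times it, then the intrinsics apply), "rvec" (rotation vector, rad) and "tvec" (3), from world to camera coordinates, as OpenCV has them. Camera axes: x right, y down, z forward; pixel columns grow to the right and rows downward; lengths in m; the calibration is good to about 2 mm. A picture is of the moment at which its call begins: read the wrist's pose just before it. calibration takes no time and is no camera call; for the wrist camera it gives the pose at the moment of the call.
- env.close_job(): hands the job in; it is judged then, once.
The state is a dict: "t": time; "joint_positions": joint angles; "qd": joint speeds; "joint_efforts": joint torques, N m; "ee_pos": TCP position; "orientation": TCP orientation; "force": force on the tool from outside, world axes, zero at the start; "torque": the same for the moment, N m; "gripper_width": finger opening in m; "finger_force": force on a finger pad.
Only numpy, scipy, OpenCV 4.12 (cv2) and the standard library are available. Lean on these libraries where they do the work, as an engineer would, in place of code of your own. Each camera call takes 0.05 s, during which the arm holds its last target. There are 200 camera calls.

TASK

Take the light metal tube with the brass collar from the wooden rack and lay it in the sloped jig, collar end uphill, seated in both V blocks with its plain end down against the end stop under the punch arm, without letting it drop. Let go of it, then press the red punch head down to its stop and let it spring back, leaving the tube seated. Leave the dark tube, jar, rod can and brush where they are.

Things in the scene. Friction and masses are not known exactly. Their poses are not given: they have to be found in the camera images.
- seat_tube: The tube to load: bare light metal, 180 mm long, 32 mm in diameter, 0.18 to 0.35 kg, with one brass collar 40 mm in diameter and 22 mm wide, from 62 to 84 mm from the middle. Origin at the middle of its axis; x runs along the axis towards the collar end. It starts lying level in the rack.
- plain_end (a point): Centre of the end face of the seat tube without a collar, on its axis (x = -90 mm).
- collar_end (a point): Centre of the end face of the seat tube at the collar, on its axis (x = +90 mm).
- dark_tube: Another tube in the rack, dark steel, 180 mm long, 32 mm in diameter, no collar; origin at the middle of its axis, x along it. Leave it alone.
- rack: Fixed wooden rack, board 150 x 190 x 12 mm, origin under its centre on the bench. Two tubes lie parallel to its x axis at y = -55 and +55 mm in wooden V blocks (18 mm wide, centred at x = -40 and +40 mm), tube axes 52 mm above the bench. Which tube lies on which side varies, and each may be shifted up to 5 mm along x.
- jig: Fixed jig, base 260 x 110 x 12 mm, with a 36 mm wide blue beam sloping up at 25 degrees along its x axis (z is up). Origin on the bench under the middle of the loaded tube, whose centre is then at z = 135 mm. The beam's top is 40 mm below the loaded tube's axis, measured square to the slope. A stop plate 40 mm wide, 6 mm higher than the axis, stands across the low end.
- v_low (a point): Point on the loaded tube's axis over the lower aluminium V block, 50 mm down-slope of the tube's middle; the upper block is 50 mm up-slope of the middle. The blocks are 18 mm wide along the slope, 55 mm across, open upwards square to the slope, their tops level with the tube's axis.
- lamp (a point): Middle of the white lamp bar over the jig: 246 mm along the jig's y, 30 mm wide, 18 mm thick, centred 315 mm above the bench at x = 37, y = -25 mm of the jig. Its post, 16 mm thick, stands at x = 37, y = -135 mm of the jig. Fixed.
- punch_tip (a point): Lower tip of the punch, on the arm from the red head: it hangs over the tube's axis 80 mm down-slope of its middle, about 13 mm above the loaded tube's upper surface while up. The tube has to go in at least 20 mm up-slope of home and be slid down under it.
- seat_low (a point): Point on the jig where the centre of the plain end face lies when the tube is home: at the stop plate, on the axis of the V blocks.
- seat_high (a point): Point on the jig where the centre of the collar end face lies when the tube is home, 180 mm up-slope of seat_low.
- punch (a joint): Travel of the spring punch, 0 up to 0.012 m fully down at its stop, along the line square to the slope (25 degrees from vertical, downwards and away from the low end). It takes about 4 N to start and 9 N at the stop, and springs back.
- punch_top (a point): Centre of the top of the red mushroom head of the punch, 38 mm in diameter, beside the low end of the jig (on its +y side, 54 mm from the tube's axis, 62 mm above the axis square to the slope); its arm reaches over the tube. Press it along the punch's line.
- flux_jar: Amber jar, white cap, 56 mm in diameter, 75 mm high; origin at the centre of its foot. Leave it alone.
- rod_can: Red can with a yellow band, 64 mm in diameter, 120 mm high, with brass rods standing 50 mm out of it; origin at the centre of its foot. Leave it alone.
- wire_brush: Brush 200 mm long lying on the bench to the right of the jig. Leave it alone.

How it is judged:
By the outcome, as a careful person would: the job done as asked, in the order asked, and still so for the second after the job is handed in, with the robot touching nothing.
It also fails if it takes over 56 s, if anything falls off the work surface, if the arm or the gripper's body presses on something with over 40 N, if the wrist force passes 120 N, or if a joint passes its speed limit or range.

## Working session

There is one attempt and no reset: what is moved stays moved. The work goes in short steps, Python scripts to look and compute and a shell command to move; the robot and the scene stay as the last step left them, time stands still between calls to the robot, and variables do not carry over. Pictures are saved under pics/ and viewed, at most 10 in all, crops included, and the job is handed in when it is done.

```bash
ls; mkdir -p pics
python3 - <<'E'
from cell import env
import cv2
for n in ("scene","top"):
    im,d=env.get_image(n); cv2.imwrite(f"pics/{n}0.png",im[:,:,::-1])
    c=env.calibration(n); print(n,c)
s=env.sense(); print(s["t"],s["ee_pos"],s["orientation"],s["gripper_width"])
E
```

```text
cell.py
inch.py
pics
scene {'fx': 463.6190608325959, 'fy': 463.6190608325959, 'cx': 317.1316033386897, 'cy': 197.74777490490524, 'k1': -0.12818009316509238, 'rvec': array([ 1.26636083,  2.14248207, -1.02255915]), 'tvec': array([ 0.33683121, -0.16014127,  1.86350126])}
top {'fx': 440.7447132074603, 'fy': 440.7447132074603, 'cx': 317.95311230019, 'cy': 201.66642047988515, 'k1': 0.02118911895675125, 'rvec': array([ 2.19980252, -2.16164068,  0.06977809]), 'tvec': array([-0.06516404,  0.59453753,  1.48299076])}
0.1 [ 0.21696654 -0.61185228  0.24902901] [ 9.85517033e-01  1.69572329e-01 -2.57864501e-04 -1.15575797e-03] 0.0856476830853349
```

View pics/scene0.png

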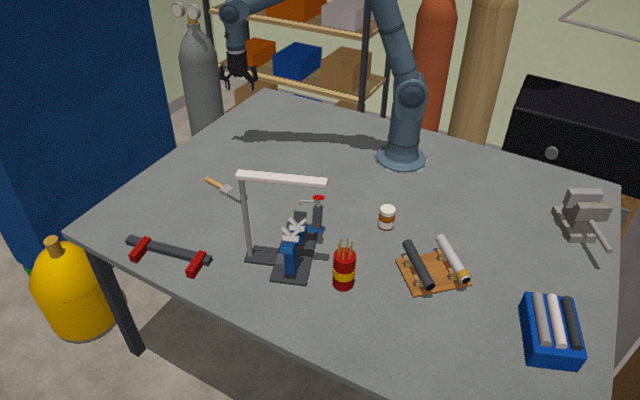

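View pics/top0.png

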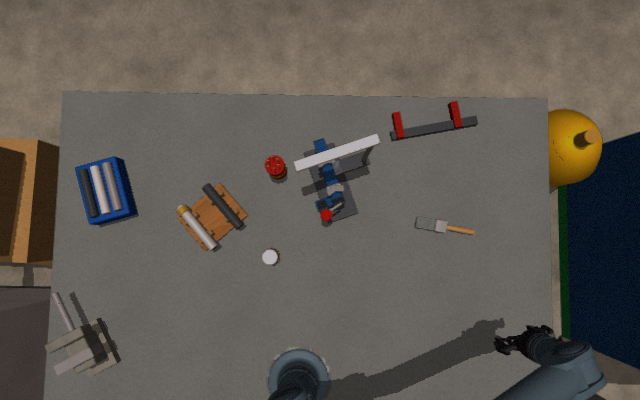

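The top view shows the rack at about (212,217), with the light tube running from the collar at (183,210) to the plain end at (213,246). The jig's low end and red head are at (326,215), the lamp bar at (337,153), the jar at (270,257) and the can at (276,167). I'll enlarge these next.

Run:
```python
import cv2,numpy as np
t=cv2.imread("pics/top0.png"); s=cv2.imread("pics/scene0.png")
def c(im,x,y,w,h,k,name):
    o=cv2.resize(im[y:y+h,x:x+w],None,fx=k,fy=k,interpolation=cv2.INTER_CUBIC)
    for i in range(0,w,10):
        cv2.line(o,(i*k,0),(i*k,6 if (x+i)%50 else 14),(0,255,0),1)
        if (x+i)%20==0: cv2.putText(o,str(x+i),(i*k+2,22),0,.4,(0,255,0),1)
    for j in range(0,h,10):
        cv2.line(o,(0,j*k),(6,j*k),(0,255,0),1)
        if (y+j)%20==0: cv2.putText(o,str(y+j),(8,j*k+4),0,.4,(0,255,0),1)
    return o
a=c(t,170,170,90,100,4,0); b=c(t,290,130,100,100,4,0)
cv2.imwrite("pics/topc.png",np.hstack([a,b]))
a=c(s,380,220,100,90,4,0); b=c(s,230,160,100,130,4,0)
a=cv2.copyMakeBorder(a,0,b.shape[0]-a.shape[0],0,0,0)
cv2.imwrite("pics/scc.png",np.hstack([a,b]))
```

```text
(no output)
```

View pics/topc.png

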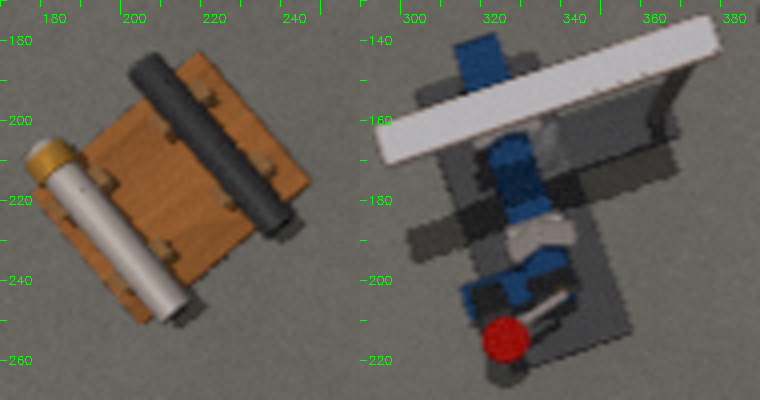

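View pics/scc.png

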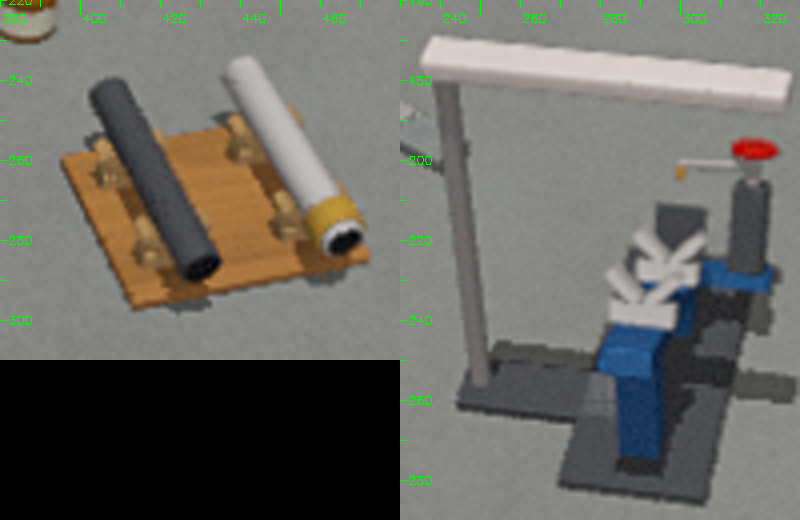

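```bash
cat > h.py <<'E'
import numpy as np,cv2
from scipy.optimize import least_squares
from scipy.spatial.transform import Rotation as R
from cell import env
def K(c): return np.array([[c["fx"],0,c["cx"]],[0,c["fy"],c["cy"]],[0,0,1]]),np.array([c["k1"],0,0,0,0.])
def proj(c,P): k,d=K(c); return cv2.projectPoints(np.array(P,float).reshape(-1,1,3),c["rvec"],c["tvec"],k,d)[0].reshape(-1,2)
def ray(c,px):
    k,d=K(c); u=cv2.undistortPoints(np.array([[px]],float),k,d)[0,0]
    r=cv2.Rodrigues(c["rvec"])[0]; v=r.T@np.array([*u,1]); return -r.T@np.ravel(c["tvec"]),v
def onz(c,px,z): o,v=ray(c,px); return o+v*(z-o[2])/v[2]
def tri(obs):
    A=np.zeros((3,3));b=np.zeros(3)
    for c,px in obs:
        o,v=ray(c,px); v=v/np.linalg.norm(v); M=np.eye(3)-np.outer(v,v); A+=M;b+=M@o
    p=np.linalg.solve(A,b); return p,[np.linalg.norm((proj(c,p)[0]-px)) for c,px in obs]
a=np.radians(25); U=np.array([np.cos(a),0,np.sin(a)]); N=np.array([-np.sin(a),0,np.cos(a)]); Y=np.array([0,1.,0]); C0=np.array([0,0,.135])
def jw(p,x,y,yaw): return R.from_euler('z',yaw).apply(p)+[x,y,0]
E
python3 - <<'E'
from h import *
T=env.calibration("top");S=env.calibration("scene")
print("head",tri([(T,(326.3,215)),(S,(318.7,197.3))]))
print("collar",tri([(T,(180.3,207.8)),(S,(466.2,279.2))]))
print("plain",tri([(T,(214.2,247)),(S,(440.7,238))]))
lc=[(293.8,162),(297.5,171.2),(377,133.5),(380.3,142)]
print("lamp",[onz(T,p,.324).round(3) for p in lc])
print("jar",onz(T,(270,257),.075),"can",onz(T,(275.5,166),.12))
head=C0-.08*U+.054*Y+.062*N
L=np.array([[.037+sx*.015,-.025+sy*.123,.324] for sx,sy in [(1,1),(-1,1),(1,-1),(-1,-1)]])
base=np.array([[-.13,-.055,.012]])
def f(q): return np.r_[(proj(T,jw(L,*q))-lc).ravel(),(proj(T,jw(head,*q))-[326.3,215]).ravel(),(proj(S,jw(head,*q))-[318.7,197.3]).ravel(),(proj(T,jw(base,*q))-[358,213]).ravel()]
r=least_squares(f,[.65,-.1,.2]);print("jig",r.x,r.fun.round(1)); print("head fit",jw(head,*r.x))
for n,p in dict(low=C0-.09*U,high=C0+.09*U,vlo=C0-.05*U,vhi=C0+.05*U).items(): print(n,jw(p,*r.x).round(4),proj(T,jw(p,*r.x))[0].round(1),proj(S,jw(p,*r.x))[0].round(1))
E
```

```text
head (array([ 0.54513187, -0.08229573,  0.14621625]), [np.float64(0.12129783916801386), np.float64(0.12290998361571928)])
collar (array([0.56463219, 0.40531885, 0.05191551]), [np.float64(0.28981344924409147), np.float64(0.33145515070110226)])
plain (array([0.43590752, 0.28850818, 0.05237782]), [np.float64(0.6269321448977055), np.float64(0.6573676254528297)])
lamp [array([0.682, 0.011, 0.324]), array([0.656, 0.   , 0.324]), array([ 0.764, -0.216,  0.324]), array([ 0.741, -0.226,  0.324])]
jar [0.40809195 0.09795141 0.075     ] can [0.70081803 0.08260188 0.12      ]
jig [ 0.66535816 -0.09677967  0.35197639] [-0.9  0.4 -1.   1.5  0.5 -0.3  0.9  1.4 -0.7 -3.  -0.9 -1.   0.2 -0.7]
head fit [ 0.55408591 -0.08011983  0.15738162]
low [ 0.5888 -0.1249  0.097 ] [339.4 202.4] [299.7 213.1]
high [ 0.7419 -0.0687  0.173 ] [322.9 151. ] [288.8 230.3]
vlo [ 0.6228 -0.1124  0.1139] [335.9 191.4] [297.5 216.6]
vhi [ 0.7079 -0.0812  0.1561] [326.7 162.9] [291.5 226.1]
```

The two-view triangulation gives tube ends at z≈0.052 and 174 mm apart, which agrees with the text. The head disagrees with the jig model by about 1 cm, so I'll check it with the wrist camera.

The tool can only translate and turn about its vertical axis. That means I have to pitch the tube by pressing it onto the upper V block, and the grip must sit down-slope of the lamp.

```bash
python3 - <<'E'
from h import *
s=env.sense(); c=env.calibration("wrist"); o,v=ray(c,(320,200)); _,vx=ray(c,(420,200))
r=R.from_quat(s["orientation"]).inv()
print("cam in tool",r.apply(o-s["ee_pos"]),"axis",r.apply(v),"imgx",r.apply(vx-v),c["fx"])
E
A='python3 inch.py'
python3 inch.py '.0285 -.0268 -.006 0 .085;.0285 -.0268 -.006 0 .085;.0285 -.0268 -.006 0 .085;.0285 -.0268 -.006 0 .085;.0285 -.0268 -.006 0 .085'
python3 inch.py '.0285 -.0268 -.006 0 .085;.0285 -.0268 -.006 0 .085;.0285 -.0268 -.006 0 .085;.0285 -.0268 -.006 0 .085;.0285 -.0268 -.006 0 .085'
python3 inch.py '.0285 -.0268 -.006 0 .085;.0285 -.0268 -.006 0 .085;.0285 -.0268 -.006 0 .085;0 0 0 -.125 .085;0 0 0 -.125 .085'
python3 inch.py '0 0 0 -.125 .085;0 0 0 -.125 .085;0 0 0 -.125 .085;0 0 0 -.125 .085;0 0 0 -.125 .085'
python3 inch.py '0 0 0 -.125 .085;0 0 0 -.125 .085;0 0 0 -.125 .085;0 0 0 -.125 .085;0 0 0 -.125 .085'
python3 inch.py '0 0 0 -.125 .085;0 0 0 -.125 .085;0 0 0 -.125 .085;0 0 0 -.125 .085;0 0 0 -.125 .085'
python3 - <<'E'
from h import *
s=env.sense();print(s["joint_positions"].round(2),R.from_quat(s["orientation"]).as_euler('zyx'))
E
```

```text
t: 0.52
ee_pos: [0.3071, -0.4366, 0.2799]
orientation: [0.986, 0.169, -0.0, -0.001]
force: [1.1, -0.8, -0.3]
gripper_width: 0.0847
finger_force: 0.0
t: 0.93
ee_pos: [0.3964, -0.2628, 0.3102]
orientation: [0.986, 0.17, -0.0, -0.0]
force: [1.2, -0.3, 0.2]
gripper_width: 0.085
finger_force: 0.0
t: 1.35
ee_pos: [0.4514, -0.1566, 0.3286]
orientation: [0.955, 0.298, 0.0, 0.0]
force: [-1.1, -1.0, -0.7]
gripper_width: 0.0851
finger_force: 0.0
t: 1.77
ee_pos: [0.4495, -0.1603, 0.3277]
orientation: [0.819, 0.574, -0.0, -0.001]
force: [1.2, -0.0, -1.7]
gripper_width: 0.0848
finger_force: 0.0
t: 2.18
ee_pos: [0.4495, -0.1603, 0.3277]
orientation: [0.603, 0.798, -0.0, -0.001]
force: [0.3, 0.2, 0.6]
gripper_width: 0.0852
finger_force: 0.0
t: 2.6
ee_pos: [0.4495, -0.1603, 0.3277]
orientation: [0.329, 0.944, -0.0, -0.001]
force: [0.3, 0.8, 0.7]
gripper_width: 0.0851
finger_force: 0.0
[ 0.61  0.01 -0.36  1.89  0.    1.25  1.16] [-2.47203957e+00 -1.23567705e-03 -3.14119234e+00]
```

```bash
python3 inch.py '0 0 0 -.125 .085;0 0 0 -.125 .085;0 0 0 -.125 .085;0 0 0 -.125 .085;0 0 0 -.125 .085'
python3 inch.py '0 0 0 -.125 .085;0 0 0 -.125 .085;0 0 0 -.125 .085;0 0 0 0 .085'
python3 - <<'E'
from h import *
import pickle
s=env.sense();c=env.calibration("wrist")
im,d=env.get_image("wrist"); cv2.imwrite("pics/w1.png",im[:,:,::-1]); pickle.dump((s,c,d),open("w1.pkl","wb"))
print(s["joint_positions"].round(2))
E
```

```text
t: 3.02
ee_pos: [0.4495, -0.1603, 0.3277]
orientation: [0.022, 1.0, 0.0, -0.001]
force: [-0.6, -0.6, -0.1]
gripper_width: 0.0853
finger_force: 0.0
t: 3.35
ee_pos: [0.4496, -0.1603, 0.3277]
orientation: [-0.162, 0.987, 0.0, -0.001]
force: [0.2, -0.0, 0.5]
gripper_width: 0.0854
finger_force: 0.0
[ 0.62  0.01 -0.36  1.89  0.    1.25  2.15]
```

View pics/w1.png

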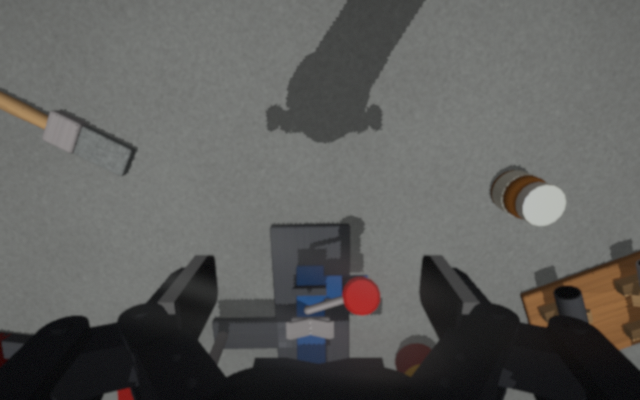

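The head is at (361,296), the base front corners at (271,226) and (350,224), and the low V block at (310,330) close to the hand. I'll move 9 cm forward for a clearer second view.

```bash
python3 inch.py '-.03 0 0 0 .085;-.03 0 0 0 .085;-.03 0 0 0 .085;0 0 0 0 .085'
python3 - <<'E'
from h import *
import pickle
s=env.sense();c=env.calibration("wrist")
im,d=env.get_image("wrist"); cv2.imwrite("pics/w2full.png",im[:,:,::-1]); pickle.dump((s,c,d),open("w2.pkl","wb"))
x,y,w,h,k=210,120,200,200,3
o=cv2.resize(im[y:y+h,x:x+w,::-1],None,fx=k,fy=k,interpolation=cv2.INTER_CUBIC)
for i in range(0,w,10):
    cv2.line(o,(i*k,0),(i*k,6),(0,255,0),1)
    if i%20==0: cv2.putText(o,str(x+i),(i*k+2,16),0,.35,(0,255,0),1)
for j in range(0,h,10):
    cv2.line(o,(0,j*k),(6,j*k),(0,255,0),1)
    if j%20==0: cv2.putText(o,str(y+j),(8,j*k+4),0,.35,(0,255,0),1)
cv2.imwrite("pics/w2.png",o)
E
```

```text
t: 3.73
ee_pos: [0.5396, -0.1279, 0.3277]
orientation: [-0.163, 0.987, 0.002, 0.002]
force: [0.2, 1.5, 1.1]
gripper_width: 0.085
finger_force: 0.0
```

View pics/w2.png

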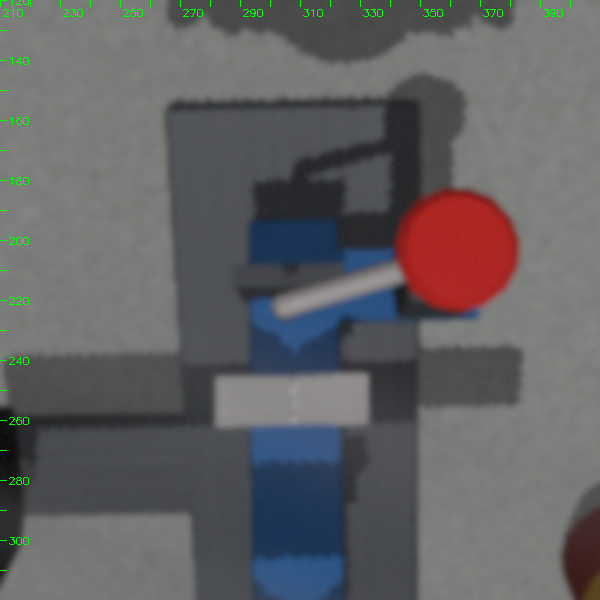

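Run:
```python
from h import *
import pickle
T=env.calibration("top");S=env.calibration("scene")
c1=pickle.load(open("w1.pkl","rb"))[1]; c2=pickle.load(open("w2.pkl","rb"))[1]
print("head",tri([(c1,(361,296)),(c2,(362.3,203.3)),(T,(326.3,215)),(S,(318.7,197.3))]))
J=lambda s,y,n:C0+s*U+y*Y+n*N
obs=[(c2,[-.13,-.055,.012],(266,154.7)),(c2,[-.13,.055,.012],(349,154)),
 (c2,J(-.059,-.0275,0),(281.7,245)),(c2,J(-.059,.0275,0),(333,244.3)),(c2,J(-.041,-.0275,0),(281.7,262.3)),(c2,J(-.041,.0275,0),(333,261.7))]
lc=[(293.8,162),(297.5,171.2),(377,133.5),(380.3,142)]
L=[[.037+sx*.015,-.025+sy*.123,.324] for sx,sy in [(1,1),(-1,1),(1,-1),(-1,-1)]]
def fit(o): 
    r=least_squares(lambda q:np.concatenate([proj(c,jw(np.array(p),*q))[0]-np.array(x) for c,p,x in o]),[.66,-.1,.35]); return r.x,r.fun.round(1)
print("all w2",fit(obs)); print("blocks only",fit(obs[2:])); 
q,_=fit(obs); print("+lamp",fit(obs+[(T,p,x) for p,x in zip(L,lc)]))
h=tri([(c1,(361,296)),(c2,(362.3,203.3))])[0]; l=R.from_euler('z',-q[2]).apply(h-[q[0],q[1],0])-C0; print("head s,y,n",h,l@U,l@Y,l@N)
d=pickle.load(open("w2.pkl","rb"))[2]
def dp(px):
    cc=c2; o,v=ray(cc,px); return o+v*np.median(d[int(px[1])-1:int(px[1])+2,int(px[0])-1:int(px[0])+2])
for n,px in dict(head=(362,203),wingL=(287,253),wingR=(328,253),beam=(308,290),stop=(297,212),table=(240,180)).items():
    p=dp(px); l=R.from_euler('z',-q[2]).apply(p-[q[0],q[1],0])-C0; print(n,p.round(4),(l@U).round(4),l[1].round(4),(l@N).round(4))
```

```text
head (array([ 0.54674602, -0.08257755,  0.14771998]), [np.float64(1.1880957920312298), np.float64(1.313120421940092), np.float64(0.48322655565447303), np.float64(0.4673241367003623)])
all w2 (array([ 0.66835827, -0.09671595,  0.34140317]), array([-1.1,  3.4,  1.7,  2.7, -0.3, -1.2, -0.2, -1.3, -0.3, -1.4,  0.2,
       -1.6]))
blocks only (array([ 0.66986348, -0.09624929,  0.33765691]), array([-0.1,  0.1, -0.1,  0.2, -0.1, -0.1,  0.3, -0.2]))
+lamp (array([ 0.66818811, -0.09648841,  0.34568562]), array([-1.3,  3.5,  1.5,  2.5, -0.2, -1.1, -0.1, -1.4, -0.2, -1.4,  0.3,
       -1.8, -0.9, -0.8, -1.1,  0.2,  0.6, -1. ,  1. ,  0.7]))
head s,y,n [ 0.5480076  -0.08302189  0.14718126] -0.0934762334672262 0.053198279050421717 0.05702921371302122
head [ 0.5467 -0.0843  0.1516] -0.0931 0.0524 0.0617
wingL [ 0.6345 -0.1318  0.1122] -0.0492 -0.0218 -0.0022
wingR [ 0.6199 -0.0904  0.1134] -0.0485 0.0222 -0.0012
beam [ 0.6793 -0.0939  0.0959] -0.0063 -0.001 -0.0402
stop [ 0.5909 -0.1352  0.1005] -0.0924 -0.0103 0.0051
table [ 6.059e-01 -2.166e-01 -3.000e-04] -0.1469 -0.092 -0.0808
```

The jig fit is (0.669, -0.096, yaw 0.34). Depth confirms the wing tops at the axis level and the beam 40 mm below it. The head top is at about (0.547,-0.083,0.150). Next I'll look at the rack.

```bash
python3 inch.py '-.0029 .0387 .0073 0 .085;-.0029 .0387 .0073 0 .085;-.0029 .0387 .0073 0 .085;-.0029 .0387 .0073 0 .085;-.0029 .0387 .0073 0 .085' >/dev/null
python3 inch.py '-.0029 .0387 .0073 0 .085;-.0029 .0387 .0073 0 .085;-.0029 .0387 .0073 0 .085;-.0029 .0387 .0073 0 .085;-.0029 .0387 .0073 0 .085'
python3 inch.py '-.0029 .0387 .0073 0 .085;0 0 0 -.125 .085;0 0 0 -.125 .085;0 0 0 -.125 .085;0 0 0 -.035 .085'
python3 inch.py '0 0 0 0 .085'
python3 - <<'E'
from h import *
import pickle
s=env.sense();c=env.calibration("wrist"); print(s["joint_positions"].round(2),s["ee_pos"])
im,d=env.get_image("wrist"); cv2.imwrite("pics/w3.png",im[:,:,::-1]); pickle.dump((s,c,d),open("w3.pkl","wb"))
E
```

```text
t: 4.62
ee_pos: [0.4385, 0.2445, 0.255]
orientation: [-0.159, 0.987, -0.001, 0.0]
force: [1.0, 0.0, -0.0]
gripper_width: 0.0849
finger_force: 0.0
t: 5.03
ee_pos: [0.4294, 0.281, 0.2476]
orientation: [-0.36, 0.933, -0.001, -0.001]
force: [0.1, 0.2, -0.0]
gripper_width: 0.0849
finger_force: 0.0
t: 5.12
ee_pos: [0.4297, 0.2807, 0.2476]
orientation: [-0.358, 0.934, -0.001, -0.0]
force: [0.1, 0.1, 0.0]
gripper_width: 0.0848
finger_force: 0.0
[ 0.07  0.21 -0.81  1.89  0.17  1.11  1.5 ] [0.42966555 0.28074815 0.24764008]
```

View pics/w3.png

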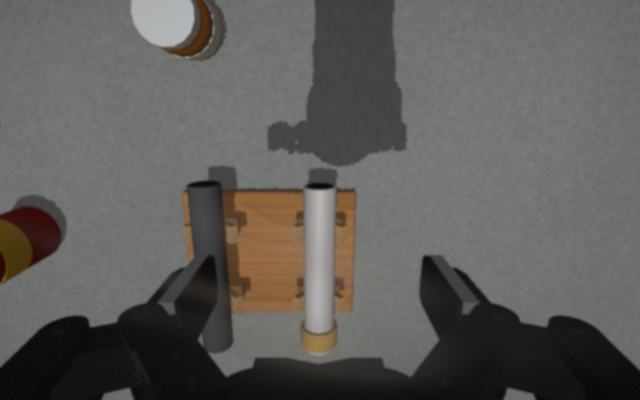

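The light tube is upright in the view: plain end bore at (320,187), axis column about 320, collar at rows 321–350. The dark tube is to the left, at column 208.

Run:
```python
from h import *
import pickle
s,c,d=pickle.load(open("w3.pkl","rb")); T=env.calibration("top");S=env.calibration("scene")
im=cv2.imread("pics/w3.png").astype(int); 
ctr={}
for r in (200,220,250,270,300,312):
    row=im[r,290:350]; b=np.where(row.min(1)>110)[0]+290; ctr[r]=(b.min(),b.max()); 
print(ctr)
for r,(a,b) in ctr.items():
    m=(a+b)/2; p=onz(c,(m,r),.052); dep=np.median(d[r,int(m)-1:int(m)+2]); o,v=ray(c,(m,r)); print(r,p.round(4),"top",(o+v*dep).round(4))
print("plain z.052",onz(c,(320,186.5),.052)," tri",tri([(c,(320,186.5)),(T,(214.2,247)),(S,(440.7,238))]))
print("collar lower rim top z=.072", onz(c,(319.5,321),.072),onz(c,(319.5,321),.052))
```

```text
{200: (np.int64(305), np.int64(334)), 220: (np.int64(305), np.int64(333)), 250: (np.int64(305), np.int64(332)), 270: (np.int64(305), np.int64(332)), 300: (np.int64(305), np.int64(332)), 312: (np.int64(305), np.int64(331))}
200 [0.4461 0.2953 0.052 ] top [0.4426 0.2922 0.0683]
220 [0.4616 0.3086 0.052 ] top [0.4575 0.3049 0.0679]
250 [0.4857 0.3296 0.052 ] top [0.4804 0.3248 0.0678]
270 [0.5023 0.3444 0.052 ] top [0.4962 0.339  0.0675]
300 [0.5282 0.3677 0.052 ] top [0.5208 0.361  0.0679]
312 [0.5394 0.377  0.052 ] top [0.5315 0.37   0.0675]
plain z.052 [0.43581861 0.28674297 0.052     ]  tri (array([0.43580663, 0.28792125, 0.0521306 ]), [np.float64(1.2417027592622636), np.float64(0.46211420899901706), np.float64(0.8413303654371239)])
collar lower rim top z=.072 [0.5360265  0.37605972 0.072     ] [0.54655933 0.38560519 0.052     ]
```

Run:
```python
from h import *
import pickle
s,c,d=pickle.load(open("w3.pkl","rb"))
im=cv2.imread("pics/w3.png").astype(int)
psi=.731; t=np.array([np.cos(psi),np.sin(psi),0]); n=np.array([-np.sin(psi),np.cos(psi),0])
e=s["ee_pos"]
for nm,px,z in [("board near",(270,190),.012),("board far",(270,312),.012),("plain",(320,186.5),.052),("axis310",(319.5,310),.052)]:
    p=onz(c,px,z)-e; print(nm,"along t %.4f lateral %.4f"%(p@t,p@n))
col=im[300:360,319]; print([(300+i,*v) for i,v in enumerate(col) if i%3==0])
```

```text
board near along t 0.0223 lateral -0.0532
board far along t 0.1730 lateral -0.0591
plain along t 0.0086 lateral 0.0004
axis310 along t 0.1435 lateral 0.0000
[(300, np.int64(174), np.int64(175), np.int64(179)), (303, np.int64(174), np.int64(175), np.int64(178)), (306, np.int64(174), np.int64(175), np.int64(178)), (309, np.int64(172), np.int64(173), np.int64(177)), (312, np.int64(171), np.int64(172), np.int64(176)), (315, np.int64(169), np.int64(170), np.int64(174)), (318, np.int64(167), np.int64(168), np.int64(172)), (321, np.int64(163), np.int64(165), np.int64(169)), (324, np.int64(160), np.int64(162), np.int64(167)), (327, np.int64(158), np.int64(160), np.int64(165)), (330, np.int64(157), np.int64(159), np.int64(163)), (333, np.int64(116), np.int64(122), np.int64(129)), (336, np.int64(74), np.int64(116), np.int64(143)), (339, np.int64(76), np.int64(123), np.int64(152)), (342, np.int64(76), np.int64(125), np.int64(153)), (345, np.int64(75), np.int64(124), np.int64(154)), (348, np.int64(74), np.int64(124), np.int64(153)), (351, np.int64(78), np.int64(123), np.int64(151)), (354, np.int64(139), np.int64(144), np.int64(150)), (357, np.int64(113), np.int64(117), np.int64(117))]
```

Board length checks at 150.7 mm. The tube's mid lies 98.6 mm ahead of the TCP with zero lateral offset, so I'll grasp it between the rack blocks.

```bash
python3 inch.py '-.0405 0 0 0 .085;-.0405 0 0 0 .085;0 0 .0405 0 .085;0 0 .0405 0 .085;0 0 .04 0 .085'
python3 inch.py '0 0 .04 0 .085;0 0 .03 0 .085;0 0 0 0 .085'
python3 inch.py '0 0 0 0 0;0 0 0 0 0;0 0 0 0 0;0 0 0 0 0;0 0 0 0 0'
python3 inch.py '0 0 0 0 0;0 0 0 0 0;0 0 -.002 0 0;0 0 -.001 0 0'
```

```text
t: 5.58
ee_pos: [0.4915, 0.3363, 0.1263]
orientation: [-0.357, 0.934, 0.0, 0.001]
force: [1.2, -0.6, -0.2]
gripper_width: 0.0849
finger_force: 0.0
t: 5.83
ee_pos: [0.4855, 0.3309, 0.0497]
orientation: [-0.358, 0.934, -0.002, -0.007]
force: [-0.3, -1.0, -0.9]
gripper_width: 0.0852
finger_force: 0.0
t: 6.25
ee_pos: [0.4919, 0.3374, 0.0601]
orientation: [-0.359, 0.933, 0.0, 0.003]
force: [0.5, -1.5, 4.2]
gripper_width: 0.0301
finger_force: 58.9
t: 6.58
ee_pos: [0.4904, 0.336, 0.0607]
orientation: [-0.359, 0.933, -0.0, 0.0]
force: [1.1, -0.8, -3.0]
gripper_width: 0.0298
finger_force: 59.5
```

```bash
python3 inch.py '-.01 0 0 0 0;-.01 0 0 0 0;-.01 0 0 0 0;0 0 .003 0 0;0 0 0 0 0'
python3 inch.py '0 0 0 0 .085;0 0 0 0 .085;0 0 0 0 .085;0 0 0 0 .085;.015 0 0 0 .085'
python3 inch.py '.015 0 0 0 .085;0 0 0 0 .085;0 0 0 0 .085'
python3 inch.py '0 0 0 0 0;0 0 0 0 0;0 0 0 0 0;0 0 0 0 0;0 0 0 0 0'
python3 inch.py '0 0 0 0 0;0 0 0 0 0;0 0 -.005 0 0;0 0 -.01 0 0;0 0 -.02 0 0'
```

```text
t: 7.0
ee_pos: [0.5087, 0.3525, 0.0598]
orientation: [-0.359, 0.933, -0.005, -0.006]
force: [-13.0, -13.0, 26.6]
gripper_width: 0.0301
finger_force: 62.5
t: 7.42
ee_pos: [0.5033, 0.3486, 0.0575]
orientation: [-0.359, 0.933, 0.001, 0.002]
force: [0.5, 1.2, 0.1]
gripper_width: 0.0848
finger_force: 0.0
t: 7.67
ee_pos: [0.4899, 0.3359, 0.0566]
orientation: [-0.359, 0.933, -0.0, -0.0]
force: [0.6, -0.5, 0.6]
gripper_width: 0.085
finger_force: 0.0
t: 8.08
ee_pos: [0.4907, 0.3364, 0.0574]
orientation: [-0.359, 0.933, -0.0, 0.0]
force: [0.7, -0.9, 0.4]
gripper_width: 0.0302
finger_force: 59.2
t: 8.5
ee_pos: [0.4871, 0.3339, 0.0894]
orientation: [-0.359, 0.933, -0.001, -0.004]
force: [-0.2, 0.6, -2.5]
gripper_width: 0.0302
finger_force: 59.6
```

```bash
python3 inch.py '0 0 -.035 0 0;0 0 -.04 0 0;0 0 -.04 0 0;0 0 -.03 0 0;0 0 0 0 0'
cat > held.py <<'E'
from h import *
s=env.sense();c=env.calibration("wrist");im,d=env.get_image("wrist")
cv2.imwrite("pics/held.png",im[:,:,::-1])
r=R.from_quat(s["orientation"]).inv()
x=320
for row in range(150,360,6):
    m=np.median(d[row-1:row+2,x-1:x+2]); o,v=ray(c,(x,row)); p=r.apply(o+v*m-s["ee_pos"])
    if abs(p[2])<.08: print(row,p.round(4),im[row,x])
print(s["t"],s["ee_pos"],s["force"].round(1))
E
python3 held.py
```

```text
t: 8.92
ee_pos: [0.4926, 0.3401, 0.2454]
orientation: [-0.359, 0.933, 0.002, 0.007]
force: [0.4, 1.3, -1.8]
gripper_width: 0.03
finger_force: 59.9
150 [ 0.0522 -0.0005  0.0066] [13 13 12]
156 [ 0.0521 -0.0006 -0.0072] [16 15 17]
162 [ 0.0507 -0.0006 -0.011 ] [116 114 114]
168 [ 0.0488 -0.0006 -0.012 ] [115 113 112]
174 [ 0.0468 -0.0006 -0.0116] [115 113 112]
180 [ 0.0447 -0.0006 -0.0116] [116 113 113]
186 [ 0.0426 -0.0006 -0.0114] [115 112 112]
192 [ 0.0406 -0.0006 -0.0116] [115 113 112]
198 [ 0.0383 -0.0006 -0.011 ] [116 113 112]
204 [ 0.0363 -0.0006 -0.0113] [115 112 112]
210 [ 0.0341 -0.0006 -0.0113] [114 112 112]
216 [ 0.0319 -0.0006 -0.0111] [115 113 112]
222 [ 0.0297 -0.0006 -0.0112] [116 113 112]
228 [ 0.0275 -0.0006 -0.0111] [115 113 112]
234 [ 0.0255 -0.0006 -0.0117] [115 112 111]
240 [ 0.023  -0.0006 -0.0111] [115 113 112]
246 [ 0.0205 -0.0006 -0.0106] [116 112 111]
252 [ 0.0184 -0.0006 -0.0112] [114 110 110]
258 [ 0.0158 -0.0006 -0.0106] [113 110 109]
264 [ 0.0137 -0.0006 -0.0112] [114 111 111]
270 [ 0.0113 -0.0006 -0.0111] [114 112 110]
276 [ 0.0086 -0.0006 -0.0106] [114 111 111]
282 [ 0.0063 -0.0006 -0.0109] [115 113 112]
288 [ 0.0037 -0.0006 -0.0107] [115 112 112]
294 [ 0.0012 -0.0006 -0.0107] [116 114 113]
300 [-0.0012 -0.0006 -0.0109] [116 114 113]
306 [-0.0036 -0.0006 -0.0111] [116 113 113]
312 [-0.0065 -0.0006 -0.0106] [115 113 112]
318 [-0.0092 -0.0006 -0.0104] [115 112 112]
324 [-0.0118 -0.0006 -0.0105] [113 111 110]
330 [-0.0145 -0.0006 -0.0106] [114 111 111]
336 [-0.017  -0.0006 -0.0109] [114 111 111]
342 [-0.0202 -0.0006 -0.0102] [113 110 110]
348 [-0.0231 -0.0006 -0.0101] [145 142 141]
354 [-0.026  -0.0005 -0.0099] [177 174 173]
8.9167 [0.49262095 0.34005839 0.24541823] [ 0.4  1.3 -1.8]
```

Held level with about 1° of sag. The plain end is 52 mm from the grip and I want about 62, so I'll re-lay the tube in the rack 11 mm further along and regrip.

```bash
python3 inch.py '-.011 0 .035 0 0;0 0 .035 0 0;0 0 .035 0 0;0 0 .035 0 0;0 0 .025 0 0'
python3 inch.py '0 0 .01 0 0;0 0 .005 0 0;0 0 0 0 0;0 0 0 0 .085;0 0 0 0 .085'
python3 inch.py '0 0 0 0 .085;0 0 0 0 .085;.0115 0 0 0 .085;0 0 0 0 .085;0 0 0 0 0'
python3 inch.py '0 0 0 0 0;0 0 0 0 0;0 0 0 0 0;0 0 0 0 0;0 0 0 0 0'
python3 inch.py '0 0 -.005 0 0;0 0 -.02 0 0;0 0 -.04 0 0;0 0 -.04 0 0;0 0 -.04 0 0'
python3 inch.py '0 0 -.03 0 0;0 0 0 0 0'
python3 held.py | sed -n '1,4p;15p;$p'
```

```text
t: 9.38
ee_pos: [0.4945, 0.3404, 0.0662]
orientation: [-0.359, 0.933, -0.001, -0.005]
force: [0.3, -0.7, -4.2]
gripper_width: 0.0301
finger_force: 59.7
t: 9.8
ee_pos: [0.4982, 0.344, 0.0576]
orientation: [-0.359, 0.933, 0.0, 0.001]
force: [-0.4, 0.2, -0.9]
gripper_width: 0.0529
finger_force: 0.0
t: 10.22
ee_pos: [0.4896, 0.3358, 0.0569]
orientation: [-0.359, 0.933, 0.0, -0.0]
force: [-0.0, 0.6, -0.8]
gripper_width: 0.0752
finger_force: 0.0
t: 10.63
ee_pos: [0.4903, 0.336, 0.0573]
orientation: [-0.359, 0.933, -0.0, 0.0]
force: [0.6, -0.2, 2.2]
gripper_width: 0.0304
finger_force: 59.1
t: 11.05
ee_pos: [0.4879, 0.3348, 0.2018]
orientation: [-0.359, 0.933, -0.0, -0.002]
force: [1.1, -0.1, -3.2]
gripper_width: 0.0303
finger_force: 61.4
t: 11.22
ee_pos: [0.4923, 0.3394, 0.2396]
orientation: [-0.359, 0.933, 0.002, 0.006]
force: [0.9, 1.8, -2.0]
gripper_width: 0.0306
finger_force: 61.7
162 [ 0.0475 -0.0005  0.0071] [11 12 13]
168 [ 0.0474 -0.0006 -0.0047] [12 11 11]
174 [ 0.0466 -0.0006 -0.011 ] [106 103 103]
180 [ 0.0447 -0.0006 -0.0117] [116 113 113]
246 [ 0.0208 -0.0006 -0.0114] [116 112 111]
11.2167 [0.49229678 0.33943441 0.23958339] [ 0.9  1.8 -2. ]
```

Grip is now at x_t≈-43, so plain end at +47 mm. That puts the tube about 22 mm up-slope of home at the insertion point, just clear of the lamp. Now I'll carry it to the jig.

```bash
python3 inch.py '0 0 0 .1 0;0 0 0 .11 0;0 0 0 .11 0;0 0 0 .071 0;.0022 -.03 0 0 0'
python3 inch.py '.0022 -.039 0 0 0;.0022 -.039 0 0 0;.0022 -.039 0 0 0;.0022 -.039 0 0 0;.0022 -.039 0 0 0'
python3 inch.py '.0022 -.039 0 0 0;.0022 -.039 0 0 0;.0022 -.039 0 0 0;.0022 -.039 0 0 0;.0022 -.039 0 0 0'
python3 inch.py '.0022 -.03 0 0 0;0.001 -.0185 0 0 0;0 0 0 0 0'
python3 - <<'E'
from h import *
s=env.sense();c=env.calibration("wrist");im,d=env.get_image("wrist")
cv2.imwrite("pics/j1.png",im[:,:,::-1])
e=s["ee_pos"];print(s["joint_positions"].round(2),e)
q=(.6693,-.0963,.340)
l=R.from_euler('z',-q[2]).apply(e-[q[0],q[1],0]); print("tcp in jig",l, R.from_quat(s["orientation"]).as_matrix()[:2,0], np.cos(.34+np.pi),np.sin(.34+np.pi))
E
python3 held.py | sed -n '1,4p;15p;$p'
```

```text
t: 11.68
ee_pos: [0.4917, 0.3137, 0.2298]
orientation: [-0.175, 0.984, 0.003, -0.003]
force: [-1.0, 1.6, -3.3]
gripper_width: 0.0299
finger_force: 61.5
t: 12.1
ee_pos: [0.5507, 0.117, 0.2289]
orientation: [-0.171, 0.985, -0.0, -0.003]
force: [0.5, 0.7, -2.6]
gripper_width: 0.0301
finger_force: 61.5
t: 12.52
ee_pos: [0.6059, -0.0697, 0.2286]
orientation: [-0.171, 0.985, 0.001, -0.003]
force: [1.2, 0.4, -3.8]
gripper_width: 0.0299
finger_force: 61.5
t: 12.77
ee_pos: [0.6196, -0.1235, 0.2279]
orientation: [-0.165, 0.986, -0.001, -0.003]
force: [-0.5, -1.4, -3.4]
gripper_width: 0.0298
finger_force: 61.5
[ 0.53  0.42 -0.51  1.64  0.22  1.14  1.87] [ 0.61955253 -0.12354669  0.22789861]
tcp in jig [-0.05598608 -0.00909681  0.22789861] [-0.9452178  -0.32636037] -0.9427546655283463 -0.3334870921408141
162 [ 0.0472 -0.0005  0.0064] [14 13 14]
168 [ 0.047  -0.0006 -0.0048] [12 12 14]
174 [ 0.0462 -0.0006 -0.0111] [111 109 109]
180 [ 0.0442 -0.0006 -0.0115] [122 120 119]
246 [ 0.0202 -0.0006 -0.0111] [120 118 117]
12.8167 [ 0.61923193 -0.11947135  0.22806183] [-0.5  1.3 -3.6]
```

View pics/j1.png

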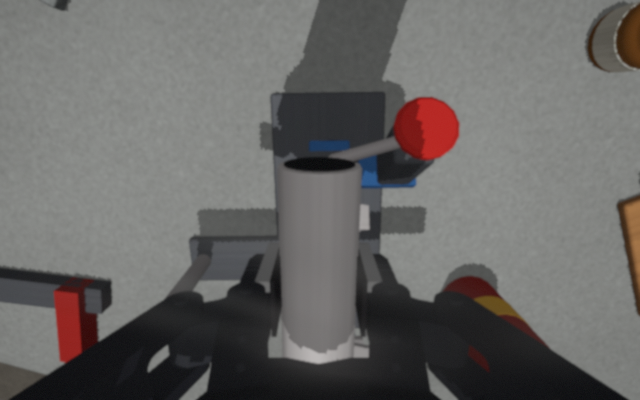

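The tube is held over the jig. The head shows at (427,128) and the base is aligned with the tube. I'll let it settle, then refine the offset.

```bash
python3 inch.py '0 0 0 0 0;0 0 0 0 0;0 0 0 0 0'
cat > off.py <<'E'
from h import *
s=env.sense();c=env.calibration("wrist");im,d=env.get_image("wrist")
i=im.astype(int); m=((i[:,:,0]>120)&(i[:,:,1]<70)&(i[:,:,2]<70)).astype(np.uint8)
n,lab,st,ce=cv2.connectedComponentsWithStats(m)
for k in range(1,n):
    if st[k,4]>1500: print("red",ce[k].round(1),st[k,4],"at z.15",onz(c,ce[k],.150))
q=(.6693,-.0963,.340); e=s["ee_pos"]
print("tcp",e,"in jig",R.from_euler('z',-q[2]).apply(e-[q[0],q[1],0]),"yaw",2*np.arctan2(s["orientation"][1],s["orientation"][0])-np.pi)
print(s["t"],s["force"].round(1),s["gripper_width"])
E
python3 off.py
```

```text
t: 13.12
ee_pos: [0.621, -0.1121, 0.2314]
orientation: [-0.172, 0.985, 0.001, -0.001]
force: [-0.6, 0.4, -3.7]
gripper_width: 0.0302
finger_force: 61.5
red [412.3 117. ] 2431 at z.15 [ 0.54595811 -0.08228573  0.15      ]
red [ 56.5 315.7] 1548 at z.15 [ 0.7506102  -0.25810756  0.15      ]
tcp [ 0.62102817 -0.11209478  0.23141276] in jig [-0.05077585  0.00120743  0.23141276] yaw 0.34673252056745607
13.1167 [-0.6  0.4 -3.7] 0.030150301986580138
```

```bash
python3 inch.py '-.011 -.001 0 0 0;-.011 0 0 0 0;-.01 0 0 0 0;0 0 0 0 0;0 0 0 0 0'
python3 inch.py '0 0 .02 0 0;0 0 .02 0 0;0 0 .012 0 0;0 0 0 0 0;0 0 0 0 0'
python3 off.py
```

```text
t: 13.58
ee_pos: [0.6526, -0.1033, 0.232]
orientation: [-0.172, 0.985, 0.0, 0.0]
force: [-0.5, 0.1, -2.6]
gripper_width: 0.0303
finger_force: 61.5
t: 14.0
ee_pos: [0.651, -0.1049, 0.1789]
orientation: [-0.171, 0.985, 0.0, -0.001]
force: [-0.1, 0.1, -3.1]
gripper_width: 0.0299
finger_force: 61.6
red [456.5  49.7] 5369 at z.15 [ 0.54751323 -0.08262542  0.15      ]
red [ 13.6 323.7] 2073 at z.15 [ 0.7426821  -0.24075871  0.15      ]
tcp [ 0.65095618 -0.1049108   0.17893737] in jig [-0.02016531 -0.00200045  0.17893737] yaw 0.3430701698075187
14.0 [-0.1  0.1 -3.1] 0.029886525761887064
```

```bash
python3 inch.py '0 .0015 .004 0 0;0 0 .004 0 0;0 0 .004 0 0;0 0 0 0 0'
python3 inch.py '0 0 .004 0 0;0 0 .004 0 0;0 0 0 0 0'
python3 held.py | sed -n '1,2p;8p;15p;$p'
```

```text
t: 14.38
ee_pos: [0.6516, -0.1028, 0.1678]
orientation: [-0.171, 0.985, 0.0, 0.0]
force: [0.2, 1.7, -2.1]
gripper_width: 0.0301
finger_force: 61.6
t: 14.63
ee_pos: [0.6525, -0.1018, 0.1612]
orientation: [-0.172, 0.985, 0.0, 0.001]
force: [-2.7, 2.9, 4.1]
gripper_width: 0.0301
finger_force: 62.4
162 [ 0.0468 -0.0005  0.0084] [17 17 18]
168 [ 0.0472 -0.0006 -0.0061] [83 82 83]
204 [ 0.035  -0.0006 -0.0087] [138 136 135]
246 [ 0.0196 -0.0006 -0.0097] [135 132 133]
14.6333 [ 0.65248496 -0.10183577  0.16121668] [-2.7  2.9  4.1]
```

```bash
python3 inch.py '0 0 .004 0 0;0 0 .004 0 0;0 0 .003 0 0;0 0 0 0 0'
python3 inch.py '0 0 .004 0 0;0 0 .003 0 0;0 0 .002 0 0;0 0 0 0 0'
python3 held.py | sed -n '1,4p;8p;15p;$p'
```

```text
t: 15.02
ee_pos: [0.6517, -0.1025, 0.1495]
orientation: [-0.171, 0.985, 0.0, 0.0]
force: [-2.3, 1.9, 4.5]
gripper_width: 0.03
finger_force: 63.5
t: 15.35
ee_pos: [0.6518, -0.1027, 0.1404]
orientation: [-0.171, 0.985, 0.0, 0.0]
force: [-4.2, 1.9, 4.9]
gripper_width: 0.0301
finger_force: 64.7
150 [ 0.0419 -0.0002  0.0774] [ 34  65 104]
156 [ 0.0385 -0.0002  0.0763] [ 35  66 105]
162 [ 0.0353 -0.0002  0.0746] [48 66 96]
168 [ 0.0454 -0.0006  0.0036] [146 144 144]
192 [ 0.0369 -0.0006  0.0007] [147 144 143]
234 [ 0.0221 -0.0006 -0.0044] [144 141 140]
15.35 [ 0.65180389 -0.10274002  0.14043529] [-4.2  1.9  4.9]
```

```bash
python3 inch.py '0 0 .003 0 0;0 0 .003 0 0;0 0 .001 0 0;0 0 0 0 0'
python3 held.py | sed -n '1,4p;8p;15p;$p'
```

```text
t: 15.73
ee_pos: [0.6522, -0.1027, 0.1336]
orientation: [-0.171, 0.985, 0.0, 0.001]
force: [-2.8, 2.4, 5.2]
gripper_width: 0.0299
finger_force: 65.5
150 [ 0.0428 -0.0002  0.0703] [ 37  67 106]
156 [ 0.0396 -0.0002  0.0692] [ 35  67 106]
162 [ 0.0364 -0.0002  0.068 ] [ 37  69 108]
168 [ 0.0446 -0.0005  0.0073] [146 143 143]
192 [ 0.036  -0.0006  0.0038] [145 142 141]
234 [ 0.0214 -0.0006 -0.0029] [143 140 140]
15.7333 [ 0.65221565 -0.10271326  0.13356381] [-2.8  2.4  5.2]
```

```bash
python3 inch.py '0 0 .0015 0 0;0 0 .001 0 0;0 0 0 0 0;0 0 0 0 0'
python3 held.py | sed -n '4p;8p;15p;$p'
```

```text
t: 16.12
ee_pos: [0.6524, -0.1026, 0.1329]
orientation: [-0.171, 0.985, -0.0, 0.001]
force: [-5.5, 2.7, 12.1]
gripper_width: 0.0304
finger_force: 66.6
168 [ 0.0446 -0.0005  0.0076] [146 143 142]
192 [ 0.0359 -0.0005  0.0043] [144 141 141]
234 [ 0.0214 -0.0006 -0.0026] [142 140 139]
16.1167 [ 0.65239019 -0.10264828  0.13294796] [-5.5  2.7 12.1]
```

```bash
python3 inch.py '0 0 .001 0 0;0 0 .001 0 0;0 0 0 0 0;0 0 0 0 0'
python3 held.py | sed -n '4p;8p;15p;$p'
```

```text
t: 16.5
ee_pos: [0.6524, -0.1026, 0.1328]
orientation: [-0.171, 0.985, -0.0, 0.001]
force: [-9.2, 2.0, 18.3]
gripper_width: 0.03
finger_force: 67.3
168 [ 0.0446 -0.0005  0.008 ] [145 143 142]
192 [ 0.0361 -0.0005  0.0036] [145 142 142]
234 [ 0.0214 -0.0005 -0.0028] [142 140 139]
16.5 [ 0.65244032 -0.10262804  0.13284351] [-9.2  2.  18.3]
```

The tube is stiffly seated in both blocks. I'll unload and open.

```bash
python3 inch.py '0 0 -.003 0 0;0 0 0 0 0;0 0 0 0 .04;0 0 0 0 .05;0 0 0 0 .06'
python3 inch.py '0 0 0 0 .07;0 0 0 0 .07'
python3 held.py | sed -n '1,6p;8p;15p;$p'
```

```text
t: 16.97
ee_pos: [0.6514, -0.1049, 0.1307]
orientation: [-0.17, 0.985, -0.001, -0.0]
force: [0.3, -0.1, -0.1]
gripper_width: 0.0594
finger_force: 0.0
t: 17.13
ee_pos: [0.6514, -0.104, 0.1309]
orientation: [-0.17, 0.985, -0.0, -0.0]
force: [0.2, -0.1, 0.1]
gripper_width: 0.0699
finger_force: 0.0
150 [ 0.0431 -0.0002  0.069 ] [ 36  66 106]
156 [ 0.04   -0.0002  0.0671] [ 35  67 104]
162 [ 0.0368 -0.0002  0.066 ] [ 35  67 106]
168 [ 0.0339 -0.0002  0.0638] [ 69  81 103]
174 [ 0.0423 -0.0005  0.0077] [143 140 140]
180 [ 0.0402 -0.0005  0.0062] [143 140 139]
192 [ 0.036  -0.0005  0.0042] [142 139 138]
234 [ 0.0214 -0.0006 -0.0027] [141 138 137]
17.1333 [ 0.65139259 -0.10402879  0.13091102] [ 0.2 -0.1  0.1]
```

The tube stays put on its own. Now I'll rise over the lamp and go round to the uphill side, turning 90° so the back of an open finger can push the collar end.

```bash
python3 inch.py '0 0 -.02 0 .085;0 0 -.02 0 .085;.02 0 -.035 0 .085;0 0 -.04 0 .085;0 0 -.04 0 .085'
python3 inch.py '0 0 -.04 0 .085;0 0 -.04 0 .085;0 0 -.035 0 .085;0 0 0 0 .085;-.035 0 0 0 .085'
python3 inch.py '-.038 0 0 0 .085;-.038 0 0 0 .085;-.038 0 0 0 .085;-.038 0 0 0 .085;-.028 0 0 0 .085'
python3 inch.py '0 0 0 .125 .085;0 0 0 .125 .085;0 0 0 .125 .085;0 0 0 .125 .085;0 0 0 .125 .085'
python3 inch.py '0 0 0 .125 .085;0 0 0 .125 .085;0 0 0 .125 .085;0 0 0 .125 .085;0 0 0 .125 .085'
python3 inch.py '0 0 0 .125 .085;0 0 0 .125 .085;0 0 0 .071 .085;0 0 0 0 .085;0 0 0 0 .085'
python3 off.py | tail -2
```

```text
t: 17.6
ee_pos: [0.6309, -0.1109, 0.2866]
orientation: [-0.17, 0.985, 0.0, -0.002]
force: [0.9, -0.1, 1.1]
gripper_width: 0.085
finger_force: 0.0
t: 18.02
ee_pos: [0.6627, -0.1024, 0.4055]
orientation: [-0.168, 0.986, -0.003, 0.0]
force: [0.3, -0.8, -1.0]
gripper_width: 0.0849
finger_force: 0.0
t: 18.43
ee_pos: [0.8371, -0.0361, 0.3993]
orientation: [-0.171, 0.985, 0.0, -0.0]
force: [1.4, -0.1, -0.6]
gripper_width: 0.085
finger_force: 0.0
t: 18.85
ee_pos: [0.8354, -0.0375, 0.4002]
orientation: [0.143, 0.99, -0.0, -0.0]
force: [0.7, -0.1, -0.6]
gripper_width: 0.0849
finger_force: 0.0
t: 19.27
ee_pos: [0.8352, -0.0377, 0.4005]
orientation: [0.441, 0.898, -0.0, -0.0]
force: [-0.8, 0.4, 0.0]
gripper_width: 0.085
finger_force: 0.0
t: 19.68
ee_pos: [0.8352, -0.0376, 0.4007]
orientation: [0.575, 0.818, -0.0, -0.0]
force: [0.2, -0.1, -0.8]
gripper_width: 0.0852
finger_force: 0.0
tcp [ 0.83517355 -0.03762665  0.40071403] in jig [ 1.75944869e-01 -2.11213303e-06  4.00714029e-01] yaw -1.225739271093585
19.6833 [ 0.2 -0.1 -0.8] 0.08519577484904524
```

```bash
python3 inch.py '0 .012 .03 0 .085;0 0 .04 0 .085;0 0 .04 0 .085;0 0 .04 0 .085;0 0 .04 0 .085'
python3 inch.py '0 0 .0327 0 .085;0 0 0 0 .085;0 0 0 0 .085'
python3 - <<'E'
from h import *
s=env.sense();im,d=env.get_image("top")
cv2.imwrite("pics/t2.png",cv2.resize(im[110:240,270:400,::-1],None,fx=4,fy=4,interpolation=cv2.INTER_CUBIC))
im,d=env.get_image("scene")
cv2.imwrite("pics/s2.png",cv2.resize(im[140:300,220:370,::-1],None,fx=3.6,fy=3.6,interpolation=cv2.INTER_CUBIC))
E
python3 off.py | tail -2
```

```text
t: 20.15
ee_pos: [0.8463, -0.0336, 0.2098]
orientation: [0.575, 0.818, 0.0, 0.0]
force: [-0.0, 0.1, -0.4]
gripper_width: 0.0846
finger_force: 0.0
t: 20.4
ee_pos: [0.8444, -0.0336, 0.1748]
orientation: [0.576, 0.818, -0.002, -0.003]
force: [0.1, 0.5, 0.0]
gripper_width: 0.0849
finger_force: 0.0
tcp [ 0.84830099 -0.03359856  0.18238324] in jig [ 0.18966414 -0.00058245  0.18238324] yaw -1.2276081967006152
20.5 [-0.1 -0.8  1.1] 0.08472489328971239
```

View pics/s2.png

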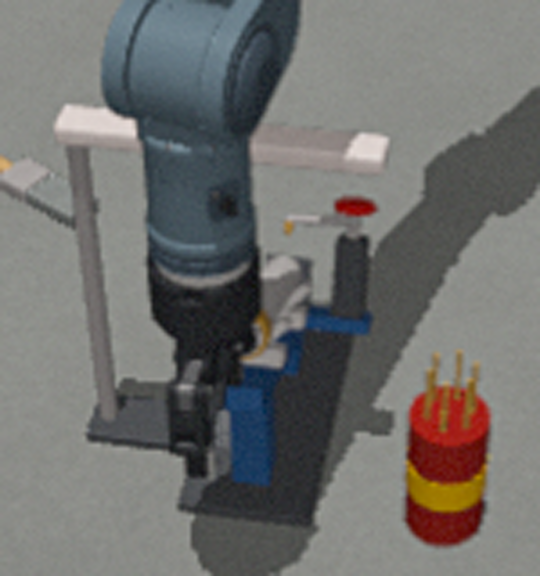

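The scene crop shows the tube lying in both V blocks, with the collar at crop (262,335) and the hand uphill of it. Pushing now.

```bash
python3 inch.py '0 -.006 0 0 .085;0 -.006 0 0 .085;0 -.004 0 0 .085;0 -.0027 .0012 0 .085;0 -.0027 .0012 0 .085'
python3 inch.py '0 -.0036 .0017 0 .085;0 -.0036 .0017 0 .085;0 -.0036 .0017 0 .085;0 0 0 0 .085'
python3 off.py | tail -2
```

```text
t: 20.97
ee_pos: [0.826, -0.0413, 0.1773]
orientation: [0.576, 0.817, 0.0, 0.0]
force: [-0.7, 0.2, -0.3]
gripper_width: 0.0846
finger_force: 0.0
t: 21.3
ee_pos: [0.8155, -0.0448, 0.1711]
orientation: [0.576, 0.817, -0.0, -0.0]
force: [0.8, 0.3, 0.9]
gripper_width: 0.085
finger_force: 0.5
tcp [ 0.81550238 -0.04482875  0.17114076] in jig [ 0.15499798 -0.00023185  0.17114076] yaw -1.2280911074603154
21.3 [0.8 0.3 0.9] 0.08504909319144252
```

```bash
python3 inch.py '0 -.0036 .0012 0 .085;0 -.0036 .0012 0 .085;0 -.0027 .0012 0 .085;0 0 0 0 .085'
python3 inch.py '0 -.0027 .0012 0 .085;0 -.0018 .0008 0 .085;0 0 0 0 .085'
python3 - <<'E'
from h import *
import pickle
for n in ("top","scene"):
    im,d=env.get_image(n); cv2.imwrite(f"pics/{n}3.png",im[:,:,::-1])
    c=env.calibration(n); q=(.6693,-.0963,.340)
    # seat_low end top edge, expected pixel of tube plain top edge when home
    print(n,[(k,proj(c,jw(C0+k*U+.016*N,*q))[0].round(1)) for k in (-.09,-.06,.062,.09)])
E
python3 off.py|tail -2
```

```text
t: 21.68
ee_pos: [0.8056, -0.0481, 0.1668]
orientation: [0.576, 0.817, -0.001, -0.001]
force: [0.4, -0.3, -0.5]
gripper_width: 0.0854
finger_force: 0.0
t: 21.93
ee_pos: [0.802, -0.0495, 0.1653]
orientation: [0.576, 0.817, -0.0, -0.0]
force: [-0.1, -0.3, -0.2]
gripper_width: 0.0848
finger_force: 0.0
top [(-0.09, array([339.8, 203. ])), (-0.06, array([337.3, 194.6])), (0.062, array([326.4, 159.3])), (0.09, array([323.8, 150.8]))]
scene [(-0.09, array([299.9, 209. ])), (-0.06, array([298.1, 211.5])), (0.062, array([290.2, 222.7])), (0.09, array([288.2, 225.6]))]
tcp [ 0.80219303 -0.04949569  0.16552329] in jig [ 0.14089415 -0.00019313  0.16552329] yaw -1.2279062891019619
22.0333 [-0.5 -0.5  0.9] 0.08496937777885065
```

```bash
cat > brass.py <<'E'
from h import *
import sys
def br(im,x0,y0,k=1):
    h=cv2.cvtColor(im,cv2.COLOR_BGR2HSV); m=(h[:,:,0]>12)&(h[:,:,0]<30)&(h[:,:,1]>110)&(h[:,:,2]>80)
    ys,xs=np.nonzero(m); return xs/k+x0,ys/k+y0
for n,k in (("pics/s2.png",3.6),("pics/scene3.png",1)):
    im=cv2.imread(n)
    if k==1: im=im[140:300,220:370]
    x,y=br(im,220,140,k); s=(x>282)&(x<305)&(y>205)&(y<250); print(n,x[s].mean(),y[s].mean(),s.sum()/k**2, x[s].min(),x[s].max(),y[s].min(),y[s].max())
S=env.calibration("scene");q=(.6693,-.0963,.340)
for sh in (0,.01,.02,.028): print(sh,proj(S,jw(C0+(.073+sh)*U+.02*np.cos(.8)*N+.02*np.sin(.8)*Y,*q))[0].round(1))
E
python3 brass.py
```

```text
pics/s2.png 293.2856618995233 231.26879354602124 23.37962962962963 290.8333333333333 295.0 226.38888888888889 238.33333333333331
pics/scene3.png 294.3076923076923 227.69230769230768 26.0 292.0 296.0 223.0 235.0
0 [294.5 225.2]
0.01 [293.8 226.2]
0.02 [293.1 227.3]
0.028 [292.6 228.1]
```

The brass centroid moved about 3.5 px, roughly 30 mm down-slope. I'll keep pushing gently to find the stop.

```bash
python3 inch.py '0 -.002 .001 0 .085;0 -.002 .001 0 .085;0 0 0 0 .085'
python3 inch.py '0 -.002 .001 0 .085;0 -.001 .0005 0 .085;0 0 0 0 .085'
python3 inch.py '0 -.002 .001 0 .085;0 0 0 0 .085;0 0 0 0 .085'
python3 - <<'E'
from h import *
im,d=env.get_image("scene"); cv2.imwrite("pics/scene3.png",im[:,:,::-1])
E
python3 brass.py | sed -n 2p; python3 off.py|tail -2
```

```text
t: 22.33
ee_pos: [0.8005, -0.05, 0.165]
orientation: [0.576, 0.818, 0.002, 0.002]
force: [4.5, 0.5, 0.7]
gripper_width: 0.0851
finger_force: 2.2
t: 22.58
ee_pos: [0.8003, -0.0499, 0.1655]
orientation: [0.576, 0.818, 0.004, 0.004]
force: [8.0, 2.0, 2.8]
gripper_width: 0.0851
finger_force: 4.2
t: 22.83
ee_pos: [0.8002, -0.0497, 0.1658]
orientation: [0.575, 0.818, 0.006, 0.006]
force: [10.6, 2.6, 3.0]
gripper_width: 0.0849
finger_force: 5.5
pics/scene3.png 294.32142857142856 227.64285714285714 28.0 292.0 296.0 222.0 235.0
tcp [ 0.80019572 -0.04975745  0.16580872] in jig [0.13892388 0.00022617 0.16580872] yaw -1.2261409689788223
22.8833 [11.2  2.6  3.4] 0.08496790760776919
```

The stop is found: 11 N with no further motion. I'll back off and go over the lamp to the red head with the fingers closed.

```bash
python3 inch.py '0 .01 -.003 0 .085;0 .02 0 0 .085;0 0 -.035 0 .085;0 0 -.04 0 0;0 0 -.04 0 0'
python3 inch.py '0 0 -.04 0 0;0 0 -.04 0 0;0 0 -.04 0 0;0 0 0 0 0;.007 -.036 0 0 0'
python3 inch.py '.007 -.036 0 0 0;.007 -.036 0 0 0;.007 -.036 0 0 0;.007 -.036 0 0 0;.007 -.036 0 0 0'
python3 inch.py '.007 -.036 0 0 0;.0045 -.028 0 0 0;0 0 0 0 0;0 0 0 0 0'
python3 off.py
```

```text
t: 23.35
ee_pos: [0.8203, -0.0424, 0.2761]
orientation: [0.576, 0.818, -0.003, -0.003]
force: [1.9, -0.2, 0.7]
gripper_width: 0.0636
finger_force: 0.0
t: 23.77
ee_pos: [0.7913, -0.0459, 0.3955]
orientation: [0.575, 0.818, 0.002, 0.0]
force: [0.9, 0.6, -4.1]
gripper_width: 0.0006
finger_force: 0.0
t: 24.18
ee_pos: [0.6018, -0.076, 0.3981]
orientation: [0.576, 0.817, -0.001, -0.001]
force: [-0.1, -1.1, 0.7]
gripper_width: 0.0001
finger_force: 0.0
t: 24.52
ee_pos: [0.5385, -0.0871, 0.399]
orientation: [0.577, 0.817, -0.001, -0.0]
force: [0.1, 0.4, 0.7]
gripper_width: -0.0001
finger_force: 0.0
red [512.1  64.7] 1890 at z.15 [0.68893929 0.07583334 0.15      ]
tcp [ 0.53849282 -0.08710919  0.39897729] in jig [-0.12025407  0.05228719  0.39897729] yaw -1.2301742484436533
24.5167 [0.1 0.4 0.7] -0.0001141906960782859
```

```bash
python3 inch.py '.001 .001 .04 0 0;0 0 .04 0 0;0 0 .04 0 0;0 0 .04 0 0;0 0 .035 0 0'
python3 inch.py '0 0 .017 0 0;0 0 0 0 0;0 0 0 0 0;0 .0013 .0027 0 0;0 .0013 .0027 0 0'
python3 inch.py '0 .0013 .0027 0 0;0 .0013 .0027 0 0;0 0 0 0 0'
python3 off.py | tail -2
```

```text
t: 24.98
ee_pos: [0.5416, -0.0838, 0.2012]
orientation: [0.575, 0.818, -0.0, -0.001]
force: [0.3, -0.4, -1.6]
gripper_width: 0.0001
finger_force: 0.0
t: 25.4
ee_pos: [0.5464, -0.0838, 0.1841]
orientation: [0.576, 0.817, 0.001, 0.002]
force: [-0.0, 1.6, 0.7]
gripper_width: 0.0001
finger_force: 0.0
t: 25.65
ee_pos: [0.5466, -0.0828, 0.1767]
orientation: [0.576, 0.817, 0.0, 0.0]
force: [-0.2, 0.1, -0.1]
gripper_width: -0.0004
finger_force: 0.0
tcp [ 0.54662691 -0.08281908  0.17669799] in jig [-0.11115492  0.05361909  0.17669799] yaw -1.2275670035223831
25.65 [-0.2  0.1 -0.1] -0.0003957982355231453
```

```bash
python3 inch.py '0 -.004 0 0 0;0 .001 .002 0 0;0 .001 .002 0 0;0 0 0 0 0'
python3 inch.py '0 .001 .002 0 0;0 .001 .002 0 0;0 0 0 0 0'
python3 inch.py '0 .001 .002 0 0;0 .001 .002 0 0;0 0 0 0 0'
```

```text
t: 26.03
ee_pos: [0.5442, -0.084, 0.1724]
orientation: [0.576, 0.817, -0.0, 0.0]
force: [-1.7, -1.4, 3.3]
gripper_width: 0.0001
finger_force: 1.5
t: 26.28
ee_pos: [0.546, -0.0833, 0.1683]
orientation: [0.576, 0.817, -0.0, -0.0]
force: [-2.3, -1.6, 3.7]
gripper_width: 0.0002
finger_force: 2.3
t: 26.53
ee_pos: [0.5478, -0.0827, 0.1642]
orientation: [0.576, 0.817, -0.0, -0.0]
force: [-2.5, -1.1, 4.9]
gripper_width: -0.0
finger_force: 3.2
```

```bash
python3 inch.py '0 .001 .002 0 0;0 .001 .002 0 0;0 0 0 0 0'
python3 inch.py '0 .0005 .0015 0 0;0 .0005 .0015 0 0;0 0 0 0 0'
python3 inch.py '0 .0005 .0015 0 0;0 .0005 .0015 0 0;0 0 0 0 0'
```

```text
t: 26.78
ee_pos: [0.5493, -0.0822, 0.1612]
orientation: [0.576, 0.817, -0.001, -0.001]
force: [-5.9, -0.9, 10.3]
gripper_width: 0.0
finger_force: 5.7
t: 27.03
ee_pos: [0.5496, -0.0821, 0.1607]
orientation: [0.576, 0.817, -0.002, -0.001]
force: [-11.9, -1.3, 22.6]
gripper_width: 0.0002
finger_force: 13.0
t: 27.28
ee_pos: [0.5499, -0.0821, 0.1602]
orientation: [0.577, 0.817, -0.003, -0.002]
force: [-18.5, -1.0, 36.9]
gripper_width: -0.0001
finger_force: 20.4
```

The punch is hard on its stop: about 12 mm of travel, then the force climbs. I'll let it spring back and retreat.

```bash
python3 inch.py '0 -.002 -.006 0 0;0 -.002 -.005 0 0;0 -.002 -.004 0 0;0 -.002 -.004 0 0;0 -.01 -.02 0 0'
python3 inch.py '0 -.02 -.035 0 0;0 -.02 -.035 0 0;0 -.03 -.02 0 0;0 -.03 -.02 0 0;0 -.03 0 0 0'
python3 inch.py '0 -.03 0 0 0;0 0 0 0 0;0 0 0 0 0'
python3 - <<'E'
from h import *
q=(.6693,-.0963,.340)
ims=[]
for n,(x,y,w,h) in (("top",(290,130,100,100)),("scene",(240,160,100,100))):
    im,d=env.get_image(n); cv2.imwrite(f"pics/{n}4.png",im[:,:,::-1]); c=env.calibration(n)
    o=cv2.resize(im[y:y+h,x:x+w,::-1],None,fx=4,fy=4,interpolation=cv2.INTER_CUBIC)
    P=[C0-.09*U+.016*N,C0+.09*U+.016*N,C0-.08*U+.029*N,C0-.0933*U+.0535*Y+.06*N]
    for p in P:
        u=(proj(c,jw(p,*q))[0]-[x,y]+.5)*4; cv2.circle(o,tuple(int(v) for v in u),3,(0,255,0),1)
    ims.append(o)
cv2.imwrite("pics/final.png",np.hstack(ims))
s=env.sense();print(s["t"],s["ee_pos"],s["force"].round(1))
E
```

```text
t: 27.7
ee_pos: [0.5341, -0.0854, 0.1904]
orientation: [0.575, 0.818, 0.0, -0.002]
force: [0.5, -0.4, 0.4]
gripper_width: 0.0001
finger_force: 0.0
t: 28.12
ee_pos: [0.4154, -0.1308, 0.3078]
orientation: [0.575, 0.818, 0.002, 0.005]
force: [0.4, 0.4, 0.4]
gripper_width: 0.0001
finger_force: 0.0
t: 28.37
ee_pos: [0.3838, -0.1411, 0.3031]
orientation: [0.577, 0.817, 0.001, 0.001]
force: [0.9, 0.6, 0.3]
gripper_width: -0.0001
finger_force: 0.0
28.4667 [ 0.38539047 -0.14008805  0.30327468] [ 0.5 -0.2  0.1]
```

View pics/final.png

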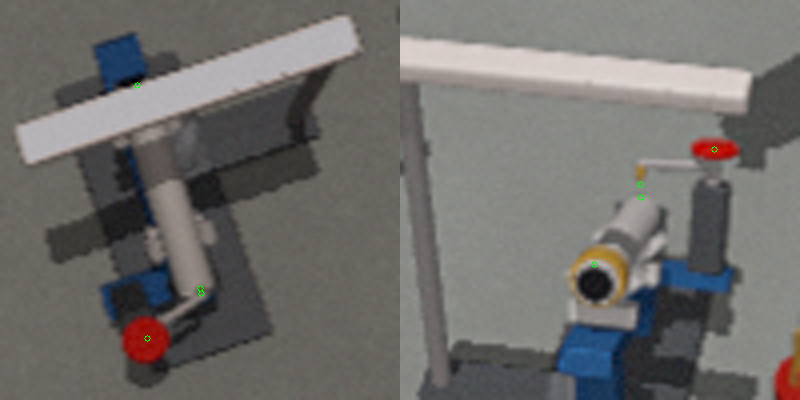

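The tube lies seated, the punch is back up, and the head is in its place. One numeric check of the gap at the stop before I hand in.

Run:
```python
from h import *
q=(.6693,-.0963,.340)
c=env.calibration("wrist");im,d=env.get_image("wrist"); cv2.imwrite("pics/wl.png",im[:,:,::-1])
for s in np.arange(-.1,-.02,.004):
    p=jw(C0+s*U-.006*Y+.0148*N,*q); u=proj(c,p)[0]
    if 2<u[0]<637 and 2<u[1]<397:
        a,b=int(round(u[0])),int(round(u[1])); o,v=ray(c,u); w=o+v*d[b,a]
        l=R.from_euler('z',-q[2]).apply(w-[q[0],q[1],0])-C0; print(round(s,3),(a,b),im[b,a],"s,y,n",(l@U).round(4),l[1].round(4),(l@N).round(4))
    else: print(s,u)
```

```text
-0.1 (503, 234) [36 36 39] s,y,n -0.0983 -0.0126 -0.0043
-0.096 (507, 235) [61 63 66] s,y,n -0.0951 -0.0091 0.0058
-0.092 (512, 235) [35 36 38] s,y,n -0.0911 -0.0089 0.0065
-0.088 (516, 236) [152 149 147] s,y,n -0.0879 -0.0062 0.0141
-0.084 (521, 237) [155 151 151] s,y,n -0.0841 -0.0057 0.0158
-0.08 (526, 237) [100  97  97] s,y,n -0.0849 0.006 0.0495
-0.076 (530, 238) [150 146 145] s,y,n -0.081 0.0054 0.0477
-0.072 (535, 239) [152 148 147] s,y,n -0.072 -0.0061 0.0145
-0.068 (540, 239) [156 152 151] s,y,n -0.0679 -0.0062 0.0142
-0.064 (545, 240) [155 151 151] s,y,n -0.0639 -0.0062 0.0141
-0.06 (550, 241) [155 151 150] s,y,n -0.06 -0.006 0.0147
-0.056 (554, 242) [154 150 149] s,y,n -0.056 -0.006 0.0149
-0.052 (559, 242) [155 152 151] s,y,n -0.052 -0.006 0.0148
-0.048 (564, 243) [156 152 151] s,y,n -0.048 -0.0061 0.0147
-0.044 (570, 244) [155 152 150] s,y,n -0.044 -0.006 0.0147
-0.04 (575, 244) [157 154 153] s,y,n -0.0398 -0.0063 0.014
-0.036 (580, 245) [156 153 153] s,y,n -0.036 -0.006 0.0149
-0.032 (585, 246) [156 153 152] s,y,n -0.032 -0.0059 0.015
-0.028 (590, 247) [155 152 151] s,y,n -0.0277 -0.0064 0.0136
-0.024 (596, 247) [157 154 153] s,y,n -0.0241 -0.0059 0.0151
```

The tube surface sits exactly at the seated height and runs to the stop at s = -90.

```bash
python3 -c "
from cell import env
print(env.close_job())"
```

```text
the job is handed in; nothing more can be done
None
```

The light tube lies in both V blocks, collar end uphill and plain end against the stop; I let go, pressed the punch to its stop and it sprang back, the other items were left alone, and the job was handed in at about 28.5 s.

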